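Draw a test vacuum on a tablet leak tester

ROBOT

A 7-joint arm with a two-finger parallel gripper is mounted at the origin on the work surface. World frame = base frame: x ahead of the robot, y to its left, z up, the work surface at z = 0. Lengths are in m, angles in rad, forces in N, time in s.
With the tool pointing down it reaches from about 0.4 to 0.85 m from the base axis. Payload 10.4 kg.
Tool frame: the origin (TCP) lies on the centre line of the jaws, within the pads' length; the fingertips stand 11 mm ahead of it and the grasp point (between the pads) lies 8 mm behind it (manip.finger_overhang is the distance from the TCP to the fingertips, in m); z points along the fingers, y is the line along which they close (so a half turn about z gives the same grasp; the last joint's range is limited). The gripper opens to 85 mm and grips with 20 to 120 N. Pads are 22 mm wide; open, the fingers measure 114 mm over their backs; the gripper's body (76 mm by 85 mm) begins 54 mm behind the grasp point. The pads swing forward as they close: fully open they stand 13 mm farther back than shut.
Start: joints at [1.08, 0.332, -0.065, 1.46, 0.022, 1.35, -0.088], TCP at [0.282, -0.558, 0.242] pointing down, gripper open.
Joint ranges: [-2.6, 2.6], [-0.5, 2.12], [-1.47, 1.34], [0.16, 2.42], [-1.27, 4.41], [0.06, 2.06], [-2.6, 2.6]. Speed limits (rad/s): [2.22, 2.22, 2.79, 2.79, 3.14, 3.14, 3.14].

INTERFACE

Orientations are given as a unit quaternion [x, y, z, w].
In Python, from workcell import manip, imaging, workorder gives the robot as it stands.
- The arm moves only by the tool jog_arm, never from a script. Its argument "deltas" is a list of rows, each an object with "gripper": the opening, from 0 (shut) to 1 (fully open); "offset": the shift along the tool's x, y, z in m, a list of three; "rotation": the turn, a rotation vector about the tool's x, y, z in degrees, a list of three. In form: [{"gripper": gripper, "offset": [tx, ty, tz], "rotation": [ax, ay, az]}, ...]. A call has 1 to 20 rows; each row shifts and turns the commanded pose from where the row before left it, along the tool's axes as they then stand; what a row does not reach is not made up. A row lasts 1/10 s, in which the tool goes at most 50 mm and 8.59 degrees, less where a joint would pass 70% of its speed; a pose out of reach is approached as far as the arm can. A call with a gripper value outside its range is refused whole. The fingers move at their own pace and stop on an object; "newtons" is the grip in N (left out, the last holds). Time passes only in rows, so rows that do not move let the fingers close. It gives the time, the measured TCP pose, the force, the opening and the grip force at its end, in the units of the state.
- manip.get_obs(): the state, without advancing time (a new reading comes with each control period).
- imaging.camera(name): name is "scene" or "top"; returns the picture (480x640x3 uint8, blue, green, red); there is no depth.
- imaging.camera_model(name): a dict with "camera_matrix" (3x3 intrinsics, pixels), "world_to_cam" (4x4, takes a point from world to camera coordinates). Camera axes: x right, y up, looking along -z (the intrinsics and any distortion apply to the point x, -y, -z); pixel columns grow to the right and rows downward; lengths in m; the calibration is good to about 2 mm. A picture is of the moment at which its call begins. camera_model takes no time and is no camera call.
- workorder.hand_in(): hands the job in; it is judged then, once.
The state is a dict: "clock": time; "joint_pos": joint angles; "joint_velocities": joint speeds; "tau": joint torques, N m; "position": TCP position; "ee_rot": TCP orientation; "ft_force": force on the tool from outside, world axes, zero at the start; "torque": the same for the moment, N m; "grip_width": opening from 0.0 (shut) to 1.0 (fully open); "grasp_force": force on a finger pad.
Only numpy, scipy, OpenCV 4.12 (cv2) and the standard library are available. Lean on these libraries where they do the work, as an engineer would, in place of code of your own. Each camera call takes 0.05 s, during which the arm holds its last target. There are 200 camera calls.

TASK

Turn the leak tester's selector knob to its three-dot mark. Then take the hand pump's T-handle and draw the rod straight up out of its barrel, about 50 mm, until the dark ring on the rod is level with the top of the barrel, without forcing it against the barrel or pulling it further out. Finish while still holding the rod there, with the selector left on three dots and the other things on the bench undisturbed.

Things in the scene. Friction and masses are not known exactly. Their poses are not given: they have to be found in the camera images.
- controller: Leak tester, fixed: grey box 180 (x) by 120 (y) by 60 mm high, left or right of the robot's middle, yaw within 0.3 rad. Origin: centre of its underside; x from the knob to the dark display in its top, z up. The selector's vertical axis is at x = -30 mm, y = 0. A light round dial plate around the knob has four ticks with one, two, three and four black dots.
- selector_grip (a point): Point on the selector's axis, 90 mm above the bench, at the height to grip; turns with the knob. The knob: black disc 48 mm wide, 8 mm high, with an upright bar 48 mm long, 14 mm thick, from 67 to 101 mm above the bench. The bar lies along this frame's x axis, z is up; the pointer (white line) is its -x end.
- selector (a joint): Selector angle, rad, growing clockwise seen from above. 0: pointer to the tester's -x, one dot, end stop; 0.70: two dots; 1.40: three dots; 2.10: four dots, end stop. The bar's yaw is the tester's yaw minus this value. Each place is a spring detent that draws the knob in from about 0.2 rad either side; about 0.1 N m turns it out. Starts at or near one or two dots.
- pump: Hand pump, bolted down, left or right of the robot's middle: upright square aluminium barrel 50 mm wide with a dark 56 mm wide cap, top 120 mm above the bench, on a dark 100 by 80 by 12 mm foot. The bore is vertical, central, 17.2 mm wide, from the top down to 17 mm above the bench. Origin: centre of the foot's underside; z up.
- pump_mouth (a point): Centre of the bore's mouth, on the pump's top face, 120 mm above the bench; z up.
- rod: Loose steel rod, 16 mm in diameter, in the pump's bore (0.6 mm play all round), 0.2 to 0.45 kg, with a black T-handle bar on top 76 mm long, 16 mm thick, 22 mm high; 158 mm in all. Origin: centre of its lower end, at the start on the bore's floor 17 mm above the bench; z up, x along the bar. Its yaw differs from the pump's. Slides freely, drops back when let go.
- rod_handle (a point): Middle of the T-handle bar, 147 mm above the rod's lower end, 164 mm above the bench at the start (44 mm above the pump's top); the bar spans 11 mm above and below and lies along this frame's x axis.
- rod_ring (a point): Middle of the 5 mm wide dark ring around the rod, 53 mm above its lower end: hidden in the bore 50 mm below the mouth at the start.
- driver: Bystander: screwdriver, 170 mm long, lying between the controller and the pump. Leave alone.
- mouse: Bystander: computer mouse, 105 by 60 by 32 mm. Leave alone.
- phone: Bystander: phone lying flat, 146 by 71 by 8 mm. Leave alone.
- spray: Bystander: spray can 52 mm across, 170 mm tall, at the back. Leave alone.
- cleaner: Bystander: bottle 60 mm across, 130 mm tall, at the back. Leave alone.
- screws: Bystander: small grey screw tray 110 by 80 by 28 mm, at the back. Leave alone.
Things that resemble listed ones, but are neither listed nor needed, are in the scene too. There is more than one size of the controller; the job needs the smallest.

How it is judged:
By the outcome, as a careful person would: the job done as asked, in the order asked, and still so for the second after the job is handed in, while the arm keeps its last pose, push and grip.
It also fails if it takes over 48 s, if anything falls off the work surface, if the arm or the gripper's body presses on something with over 40 N, if the wrist force passes 120 N, or if a joint passes its speed limit or range.

## Working session

There is one attempt and no reset: what is moved stays moved. The work goes in short steps, Python scripts to look and compute and a tool call to move; the robot and the scene stay as the last step left them, time stands still between calls to the robot, and variables do not carry over. Pictures are saved under pics/ and viewed, at most 10 in all, crops included, and the job is handed in when it is done.

Besides the shell and the picture viewer there is one more tool, called after "Request:" as name([rows], argument=value, ...), one row to a line, values as JSON. jog_arm: Moves the arm, as the interface text tells. Its arguments: {"type":"object","properties":{"deltas":{"type":"array","items":{"type":"object","properties":{"gripper":{"type":"number"},"offset":{"type":"array","items":{"type":"number"}},"rotation":{"type":"array","items":{"type":"number"}}}}},"newtons":{"type":"number"}},"required":["deltas"]}

```bash
mkdir -p pics; ls
cat > h.py <<'E'
import numpy as np, cv2
from workcell import manip, imaging, workorder
from scipy.spatial.transform import Rotation as R
def ray(name,uv,z):
    m=imaging.camera_model(name);K=np.array(m["camera_matrix"]);T=np.array(m["world_to_cam"])
    d=m.get("distortion",m.get("dist_coeffs"))
    p=cv2.undistortPoints(np.array([[uv]],float),K,None if d is None else np.array(d,float))[0,0]
    v=T[:3,:3].T@np.array([p[0],-p[1],-1]);c=-T[:3,:3].T@T[:3,3]
    return c+v*(z-c[2])/v[2]
def proj(name,P):
    m=imaging.camera_model(name);K=np.array(m["camera_matrix"]);T=np.array(m["world_to_cam"])
    q=T[:3,:3]@np.array(P)+T[:3,3];q=np.array([q[0],-q[1],-q[2]]);q=K@q;return q[:2]/q[2]
def snap(n,f):
    i=imaging.camera(n);cv2.imwrite('pics/'+f,i);return i
E
python3 - <<'E'
from h import *
for n in("scene","top"):
    snap(n,n+'0.png');m=imaging.camera_model(n);print(m)
print(manip.get_obs())
E
```

```text
pics
{'camera_matrix': array([[448.56706957,   0.        , 313.89515058],
       [  0.        , 448.56706957, 241.61549845],
       [  0.        ,   0.        ,   1.        ]]), 'world_to_cam': array([[-0.28540485,  0.9584033 , -0.00268246,  0.02578152],
       [-0.81467012, -0.24112607,  0.52741902,  0.40958801],
       [ 0.50483332,  0.15271326,  0.84960107, -1.46302416],
       [ 0.        ,  0.        ,  0.        ,  1.        ]])}
{'camera_matrix': array([[531.69347321,   0.        , 312.51836015],
       [  0.        , 531.69347321, 240.77485094],
       [  0.        ,   0.        ,   1.        ]]), 'world_to_cam': array([[-0.02299257, -0.99972728,  0.00408674,  0.13595306],
       [ 0.9890219 , -0.02214912,  0.14609963, -0.50360757],
       [-0.14596927,  0.00740109,  0.98926144, -1.33539043],
       [ 0.        ,  0.        ,  0.        ,  1.        ]])}
{'clock': 0.1, 'joint_pos': array([ 1.08036749,  0.33282712, -0.06472805,  1.4608326 ,  0.02159498,
        1.34988791, -0.08847801]), 'joint_velocities': array([ 5.42696891e-04, -2.90168666e-03, -1.54809559e-03, -2.58058533e-03,
       -1.14492770e-03, -6.10839392e-04,  4.90218258e-05]), 'tau': array([ 1.09559791e-03, -6.26747131e+01,  4.89925523e-02, -3.92432106e+01,
        1.62815710e-02,  6.90066721e-03,  2.38344853e-05]), 'position': array([ 0.28171932, -0.55756044,  0.24159584]), 'ee_rot': array([ 9.72758685e-01,  2.31819204e-01, -1.65892876e-04, -6.07609101e-04]), 'ft_force': array([ 0.60341719, -0.43975358, -0.45691894]), 'torque': array([ 0.03024979, -0.00021919, -0.01253507]), 'grasp_force': 0.0, 'grip_width': 0.9989149973287862}
```

View pics/top0.png

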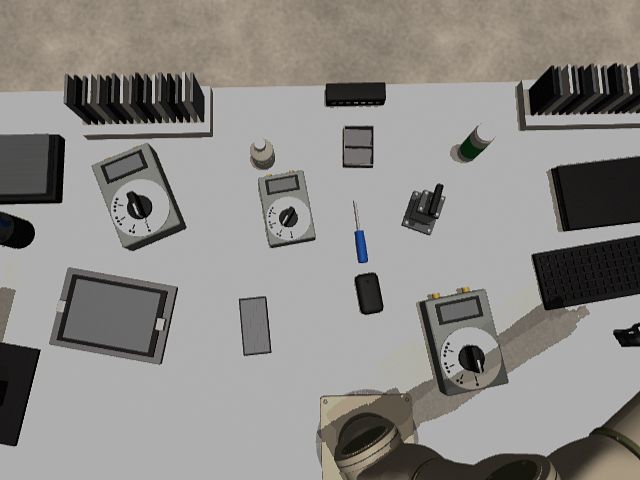

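View pics/scene0.png

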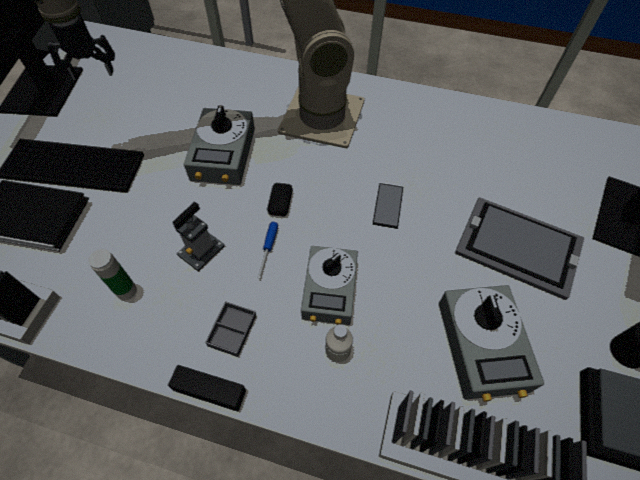

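The smallest tester is the one at top-view (287,210), with its dial at (289,219). The pump is at top-view (425,208), with its T-handle at (437,200). Next I'll enlarge both in both views.

Run:
```python
from h import *
t=cv2.imread('pics/top0.png');s=cv2.imread('pics/scene0.png')
c=lambda i,x,y,w,h:cv2.resize(i[y:y+h,x:x+w],(400,300),interpolation=cv2.INTER_CUBIC)
cv2.imwrite('pics/crop.png',np.vstack([np.hstack([c(t,240,165,100,75+15)[:300],c(t,390,170,80,60+15)]),np.hstack([c(s,285,240,100,90),c(s,160,195,80,75)])]))
def blobs(img,m,box):
    x,y,w,h=box;mm=np.zeros_like(m);mm[y:y+h,x:x+w]=m[y:y+h,x:x+w]
    cs,_=cv2.findContours(mm,cv2.RETR_EXTERNAL,cv2.CHAIN_APPROX_NONE);return max(cs,key=cv2.contourArea)
for n,im,box in(("top",t,(258,165,60,85)),("scene",s,(298,243,62,82))):
    g=cv2.cvtColor(im,cv2.COLOR_BGR2GRAY)
    x,y,w,h=box
    print(n,'gray samples',np.percentile(g[y:y+h,x:x+w],[5,25,50,75,95]))
    # box: not table
    m=cv2.inRange(g,0,150 if 0 else 165);m=cv2.morphologyEx(m,cv2.MORPH_OPEN,np.ones((2,2)))
    print(g[y+h-1,x:x+w:8])
```

```text
top gray samples [ 36. 114. 165. 174. 178.]
[175 174 177 175 174 174 174 175]
scene gray samples [ 20.  83. 104. 144. 148.]
[143 145  78 147 141  80  39 145]
```

View pics/crop.png

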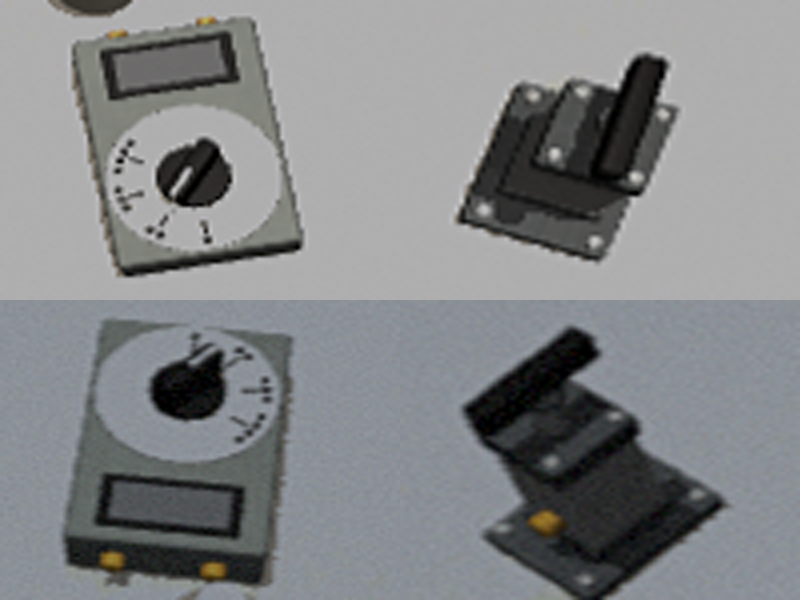

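The crop shows the dial centred near top px (288.5,218) with the pointer near the two-dot tick. The cap's four bolts centre on about top px (432.1,203.6), and the handle bar runs from about (440,185) to (432.5,214).

Run:
```python
from h import *
t=cv2.imread('pics/top0.png');s=cv2.imread('pics/scene0.png')
def big(m,box,inv=False):
    x,y,w,h=box;mm=np.zeros_like(m);mm[y:y+h,x:x+w]=m[y:y+h,x:x+w]
    cs,_=cv2.findContours(mm,cv2.RETR_EXTERNAL,cv2.CHAIN_APPROX_NONE);return max(cs,key=cv2.contourArea)
def hull_ell(c): return cv2.fitEllipse(cv2.convexHull(c))
deg=np.degrees
for n,im,dial,disp,rod,th in(("top",t,(262,190,50,45),(264,170,40,24),(424,178,28,42),34),("scene",s,(305,244,54,40),(300,288,60,24),(170,200,52,36),22)):
    g=cv2.cvtColor(im,cv2.COLOR_BGR2GRAY)
    x,y,w,h=dial
    m=cv2.inRange(g,135 if n=="top" else 118,255)
    c=big(m,dial);e=hull_ell(c);print(n,'dial',e,ray(n,e[0],.061).round(4))
    d=cv2.inRange(g,0,75 if n=="top" else 50);c2=big(d,disp);r=cv2.minAreaRect(c2);p2=ray(n,r[0],.06);print('disp',r,p2.round(4))
    q=[ray(n,k,.06) for k in cv2.boxPoints(r)]
    for i in range(4):
        v=q[(i+1)%4]-q[i];print('   edge',np.hypot(*v[:2]).round(4),deg(np.arctan2(v[1],v[0])).round(1))
    v=p2-ray(n,e[0],.061);print('yaw d->disp',np.arctan2(v[1],v[0]),np.hypot(*v[:2]))
    # knob pointer: bright pixels within knob
    # rod
    hmask=cv2.inRange(g,0,th);c3=big(hmask,rod);r=cv2.minAreaRect(c3);print('bar',r,cv2.boundingRect(c3))
    print([ray(n,k,.175)[:2].round(4).tolist() for k in cv2.boxPoints(r)], ray(n,r[0],.17).round(4))
print('mouth',ray("top",(432.1,203.6),.121))
# knob pointer
for a in [(275,218-12,28,26)]:
    x,y,w,h=a;print(cv2.cvtColor(t,cv2.COLOR_BGR2GRAY)[y:y+h,x:x+w])
for a in ((t,(440,184.5),(432.7,214)),):
    A=ray("top",a[1],.175);B=ray("top",a[2],.175);print(A,B,deg(np.arctan2(*(A-B)[[1,0]])))
A=ray("scene",(160+587/5-80,195+(355-300)/4),.175);B=ray("scene",(160+(480-400)/5,195+(405-300)/4),.175);print(A,B)
A=ray("scene",(160+(580-400)/5,195+(338-300)/4),.175);print(A,B,deg(np.arctan2(*(A-B)[[1,0]])))
```

```text
top dial ((292.4015808105469, 213.55758666992188), (44.14590072631836, 58.800514221191406), 51.0597038269043) [0.5744 0.1744 0.061 ]
disp ((282.0601806640625, 184.44091796875), (15.109302520751953, 32.97850799560547), 79.2156982421875) [0.6515 0.1997 0.06  ]
   edge 0.0851 -80.1
   edge 0.04 -170.6
   edge 0.0847 99.8
   edge 0.0399 9.9
yaw d->disp 0.3170651341523796 0.08122631776868909
bar ((433.0135192871094, 200.41893005371094), (13.645113945007324, 34.35938262939453), 9.462323188781738) (424, 184, 19, 35)
[[0.5383, -0.1349], [0.6192, -0.1525], [0.6131, -0.184], [0.5322, -0.166]] [ 0.5766 -0.1605  0.17  ]
scene dial ((334.2935485839844, 262.1581115722656), (48.26149368286133, 80.31547546386719), 95.07713317871094) [0.5484 0.189  0.061 ]
disp ((327.2769470214844, 301.2846374511719), (35.59796905517578, 15.628376007080078), 7.125016689300537) [0.6539 0.2007 0.06  ]
   edge 0.04 -169.7
   edge 0.0842 98.7
   edge 0.0397 8.0
   edge 0.0826 -81.2
yaw d->disp 0.11017914085553189 0.10606168058557276
bar ((186.1380157470703, 216.10183715820312), (9.888288497924805, 31.01021385192871), 47.
[... 2791 characters left out ...]
41 177 178 178 179 167 179 179 178 177
  176 175 174 174 175 174 174 174 174 174]
 [174 174 175 174 175 178 125 174 166 175 175 175 175 175 175 176 175 175
  174 175 175 174 174 175 174 175 173 174]
 [175 173 174 175 178 153  63 177 175 174 174 174 174 175 176 177 178 176
  174 175 174 174 175 174 174 173 175 174]
 [174 175 176 177 180  83 121 177 176 173 174 175 174 175 177 115 125 176
  175 174 174 175 174 174 174 174 175 175]]
[ 0.6134662  -0.17794346  0.175     ] [ 0.54311026 -0.15675806  0.175     ] -16.757959744144696
[ 0.5639386  -0.14342028  0.175     ] [ 0.61056294 -0.17592241  0.175     ]
[ 0.55350858 -0.15174315  0.175     ] [ 0.61056294 -0.17592241  0.175     ] 157.03308935795582
```

Run:
```python
from h import *
t=cv2.imread('pics/top0.png')
deg=np.degrees
for n,uv,z in(("top",(288.6,218.1),.061),("top",(288.2,216.8),.068),("scene",(332,267.6),.061)):
    p=ray(n,uv,z);v=np.array([.6525,.2])-p[:2];print(n,p.round(4),np.arctan2(v[1],v[0]).round(3),np.hypot(*v).round(4))
g=cv2.cvtColor(t,cv2.COLOR_BGR2GRAY)
m=cv2.inRange(g[213:224,280:290],95,255);ys,xs=np.nonzero(m[2:10]);
pts=np.array([(287,215.0),(286.8,216),(285.8,217),(285.3,218),(284.4,220),(283.3,222)])
vx,vy,x0,y0=cv2.fitLine(pts.astype(np.float32),cv2.DIST_L2,0,.01,.01).ravel()
if vy<0:vx,vy=-vx,-vy
A=ray("top",(x0,y0),.101);B=ray("top",(x0+5*vx,y0+5*vy),.101);print('pointer dir deg',deg(np.arctan2(*(B-A)[[1,0]])),A)
print(g[180:222,424:448])
np.set_printoptions(linewidth=200)
print(cv2.cvtColor(cv2.imread('pics/scene0.png'),cv2.COLOR_BGR2GRAY)[198:228,170:204])
```

```text
top [0.5628 0.1843 0.061 ] 0.173 0.0911
top [0.5648 0.185  0.068 ] 0.169 0.089
scene [0.5647 0.1877 0.061 ] 0.14 0.0886
pointer dir deg 150.9424138273172 [0.55550633 0.19064051 0.101     ]
[[175 174 174 ... 174 174 174]
 [174 174 174 ... 173 174 174]
 [174 174 174 ... 175 173 174]
 ...
 [ 45  46  45 ... 174 175 174]
 [ 44  45  45 ... 174 173 175]
 [ 45  45  44 ... 174 173 173]]
[[141 144 142 ... 144 143 144]
 [142 140 145 ... 144 140 145]
 [144 143 140 ... 145 143 143]
 ...
 [141 148 143 ...  58  73  59]
 [143 145 145 ...  59  59  54]
 [142 143 147 ...  62  63  43]]
```

The knob is at about (0.564, 0.1855), with tester yaw about 0.165 and the bar at about −30°, i.e. on two dots. I'll start moving.

Request:
jog_arm([
  {"gripper":0.6,"offset":[0.0345,-0.0315,0]},
  {"gripper":0.6,"offset":[0.0345,-0.0315,0]},
  {"gripper":0.6,"offset":[0.0345,-0.0315,0]},
  {"gripper":0.6,"offset":[0.0345,-0.0315,0]},
  {"gripper":0.6,"offset":[0.0345,-0.0315,0]},
  {"gripper":0.6,"offset":[0.0345,-0.0315,0]},
  {"gripper":0.6,"offset":[0.0345,-0.0315,0]},
  {"gripper":0.6,"offset":[0.0345,-0.0315,0]},
  {"gripper":0.6,"offset":[0.0345,-0.0315,0]},
  {"gripper":0.6,"offset":[0.0345,-0.0315,0]},
  {"gripper":0.6,"offset":[0.0345,-0.0315,0]},
  {"gripper":0.6,"offset":[0.0345,-0.0315,0]},
  {"gripper":0.6,"offset":[0.0345,-0.0315,0]},
  {"gripper":0.6,"offset":[0.0345,-0.0315,0]},
  {"gripper":0.6,"offset":[0.0345,-0.0315,0]},
  {"gripper":0.6,"offset":[0.0345,-0.0315,0]},
  {"gripper":0.6,"offset":[0.0345,-0.0315,0]},
], newtons=25)

```text
schema error: expected keys gripper, offset, rotation
```

Request:
jog_arm([
  {"gripper":0.6,"rotation":[0,0,-8.2]},
  {"gripper":0.6,"rotation":[0,0,-8.2]},
  {"gripper":0.6,"rotation":[0,0,-8.2]},
  {"gripper":0.6,"rotation":[0,0,-8.2]},
  {"gripper":0.6,"rotation":[0,0,-8.2]},
  {"gripper":0.6,"rotation":[0,0,-8.2]},
  {"gripper":0.6,"rotation":[0,0,-8.2]},
  {"gripper":0.6,"rotation":[0,0,-8.2]},
  {"gripper":0.6,"rotation":[0,0,-8.2]},
  {"gripper":0.6,"rotation":[0,0,-8.2]},
  {"gripper":0.6,"rotation":[0,0,-8.2]},
  {"gripper":0.6,"rotation":[0,0,-8.2]},
  {"gripper":0.6,"rotation":[0,0,-8.2]},
  {"gripper":0.6,"rotation":[0,0,-8.2]},
  {"gripper":0.6,"rotation":[0,0,-8.2]},
  {"gripper":0.6},
  {"gripper":0.6},
])

```text
schema error: expected keys gripper, offset, rotation
```

```bash
cat >> h.py <<'E'
def goto(x,y,z,xyaw):
    o=manip.get_obs();r=R.from_quat(o["ee_rot"]);M=r.as_matrix()
    yaw=np.degrees(np.arctan2(M[1,0],M[0,0]))
    print('t',o["clock"],'pos',o["position"].round(4),'xyaw',yaw.round(1),'tilt',M[:,2].round(4),'F',o["ft_force"].round(1),'T',o["torque"].round(2),'grip',round(o["grip_width"],3),o["grasp_force"],'q7',o["joint_pos"][6])
    print('tool offset',(M.T@(np.array([x,y,z])-o["position"])).round(4),'tool z turn',-((xyaw-yaw+180)%360-180))
E
python3 -c "
from h import *
goto(.564,.1855,.086,150)"
```

```text
t 0.1 pos [ 0.2817 -0.5576  0.2416] xyaw 26.8 tilt [-6.0e-04  1.1e-03 -1.0e+00] F [ 0.6 -0.4 -0.5] T [ 0.03 -0.   -0.01] grip 0.999 0.0 q7 -0.08847801252550662
tool offset [ 0.5871 -0.5357  0.1562] tool z turn -123.19159397815713
```

Request:
jog_arm([
  {"gripper":0.6,"offset":[0.0345,-0.0315,0],"rotation":[0,0,0]},
  {"gripper":0.6,"offset":[0.0345,-0.0315,0],"rotation":[0,0,0]},
  {"gripper":0.6,"offset":[0.0345,-0.0315,0],"rotation":[0,0,0]},
  {"gripper":0.6,"offset":[0.0345,-0.0315,0],"rotation":[0,0,0]},
  {"gripper":0.6,"offset":[0.0345,-0.0315,0],"rotation":[0,0,0]},
  {"gripper":0.6,"offset":[0.0345,-0.0315,0],"rotation":[0,0,0]},
  {"gripper":0.6,"offset":[0.0345,-0.0315,0],"rotation":[0,0,0]},
  {"gripper":0.6,"offset":[0.0345,-0.0315,0],"rotation":[0,0,0]},
  {"gripper":0.6,"offset":[0.0345,-0.0315,0],"rotation":[0,0,0]},
  {"gripper":0.6,"offset":[0.0345,-0.0315,0],"rotation":[0,0,0]},
  {"gripper":0.6,"offset":[0.0345,-0.0315,0],"rotation":[0,0,0]},
  {"gripper":0.6,"offset":[0.0345,-0.0315,0],"rotation":[0,0,0]},
  {"gripper":0.6,"offset":[0.0345,-0.0315,0],"rotation":[0,0,0]},
  {"gripper":0.6,"offset":[0.0345,-0.0315,0],"rotation":[0,0,0]},
  {"gripper":0.6,"offset":[0.0345,-0.0315,0],"rotation":[0,0,0]},
  {"gripper":0.6,"offset":[0.0345,-0.0315,0],"rotation":[0,0,0]},
  {"gripper":0.6,"offset":[0.0345,-0.0315,0],"rotation":[0,0,0]},
], newtons=25)

```text
clock: 1.8
position: [0.5643, 0.186, 0.242]
ee_rot: [0.973, 0.231, -0.0, 0.0]
ft_force: [1.1, -0.6, 1.4]
grip_width: 0.594
grasp_force: 0.0
```

Request:
jog_arm([
  {"gripper":0.6,"offset":[0,0,0],"rotation":[0,0,-8.2]},
  {"gripper":0.6,"offset":[0,0,0],"rotation":[0,0,-8.2]},
  {"gripper":0.6,"offset":[0,0,0],"rotation":[0,0,-8.2]},
  {"gripper":0.6,"offset":[0,0,0],"rotation":[0,0,-8.2]},
  {"gripper":0.6,"offset":[0,0,0],"rotation":[0,0,-8.2]},
  {"gripper":0.6,"offset":[0,0,0],"rotation":[0,0,-8.2]},
  {"gripper":0.6,"offset":[0,0,0],"rotation":[0,0,-8.2]},
  {"gripper":0.6,"offset":[0,0,0],"rotation":[0,0,-8.2]},
  {"gripper":0.6,"offset":[0,0,0],"rotation":[0,0,-8.2]},
  {"gripper":0.6,"offset":[0,0,0],"rotation":[0,0,-8.2]},
  {"gripper":0.6,"offset":[0,0,0],"rotation":[0,0,-8.2]},
  {"gripper":0.6,"offset":[0,0,0],"rotation":[0,0,-8.2]},
  {"gripper":0.6,"offset":[0,0,0],"rotation":[0,0,-8.2]},
  {"gripper":0.6,"offset":[0,0,0],"rotation":[0,0,-8.2]},
  {"gripper":0.6,"offset":[0,0,0],"rotation":[0,0,-8.2]},
  {"gripper":0.6,"offset":[0,0,0],"rotation":[0,0,0]},
  {"gripper":0.6,"offset":[0,0,0],"rotation":[0,0,0]},
])

```text
clock: 3.5
position: [0.5638, 0.1845, 0.242]
ee_rot: [0.263, 0.965, -0.0, -0.0]
ft_force: [0.6, 0.1, 0.4]
grip_width: 0.6
grasp_force: 0.0
```

```bash
python3 -c "
from h import *
goto(.564,.1855,.086,150)"
```

```text
t 3.5 pos [0.5638 0.1845 0.242 ] xyaw 149.6 tilt [-5.e-04  0.e+00 -1.e+00] F [0.6 0.1 0.4] T [ 0.03  0.02 -0.01] grip 0.6 0.0 q7 0.36731253207491305
tool offset [0.0003 0.0011 0.156 ] tool z turn -0.44673499554215823
```

Request:
jog_arm([
  {"gripper":0.6,"offset":[0,0.001,0.03],"rotation":[0,0,0]},
  {"gripper":0.6,"offset":[0,0,0.04],"rotation":[0,0,0]},
  {"gripper":0.6,"offset":[0,0,0.04],"rotation":[0,0,0]},
  {"gripper":0.6,"offset":[0,0,0.03],"rotation":[0,0,0]},
  {"gripper":0.6,"offset":[0,0,0.015],"rotation":[0,0,0]},
  {"gripper":0.4,"offset":[0,0,0],"rotation":[0,0,0]},
  {"gripper":0.2,"offset":[0,0,0],"rotation":[0,0,0]},
  {"gripper":0.1,"offset":[0,0,0],"rotation":[0,0,0]},
  {"gripper":0.1,"offset":[0,0,0],"rotation":[0,0,0]},
  {"gripper":0.1,"offset":[0,0,0],"rotation":[0,0,0]},
], newtons=25)

```text
clock: 4.5
position: [0.5651, 0.1856, 0.0892]
ee_rot: [0.261, 0.965, 0.0, 0.001]
ft_force: [-3.1, -2.6, 6.7]
grip_width: 0.156
grasp_force: 28.6
```

```bash
python3 -c "
from h import *
goto(.564,.1855,.086,150)"
```

```text
t 4.5 pos [0.5651 0.1856 0.0892] xyaw 149.8 tilt [ 2.1e-03 -1.0e-04 -1.0e+00] F [-3.1 -2.6  6.7] T [-0.41  0.72 -0.08] grip 0.156 28.566200137138367 q7 0.27803526971400927
tool offset [ 0.0009 -0.0006  0.0032] tool z turn -0.24384344477138598
```

Request:
jog_arm([
  {"gripper":0.1,"offset":[0,0,-0.002],"rotation":[0,0,5]},
  {"gripper":0.1,"offset":[0,0,0],"rotation":[0,0,5]},
  {"gripper":0.1,"offset":[0,0,0],"rotation":[0,0,5]},
  {"gripper":0.1,"offset":[0,0,0],"rotation":[0,0,5]},
  {"gripper":0.1,"offset":[0,0,0],"rotation":[0,0,5]},
  {"gripper":0.1,"offset":[0,0,0],"rotation":[0,0,5]},
  {"gripper":0.1,"offset":[0,0,0],"rotation":[0,0,5]},
  {"gripper":0.1,"offset":[0,0,0],"rotation":[0,0,5.5]},
  {"gripper":0.1,"offset":[0,0,0],"rotation":[0,0,0]},
  {"gripper":0.1,"offset":[0,0,0],"rotation":[0,0,0]},
])

```text
clock: 5.5
position: [0.5645, 0.1854, 0.0894]
ee_rot: [0.578, 0.816, 0.0, 0.0]
ft_force: [0.9, -0.4, -8.7]
grip_width: 0.158
grasp_force: 27.1
```

```bash
python3 -c "
from h import *
goto(.564,.1855,.086,109.2)"
```

```text
t 5.5 pos [0.5645 0.1854 0.0894] xyaw 109.4 tilt [ 5.e-04 -1.e-04 -1.e+00] F [ 0.9 -0.4 -8.7] T [ 0.1  -0.41 -0.09] grip 0.158 27.051215171813965 q7 -0.3624282221714226
tool offset [ 0.0003 -0.0004  0.0034] tool z turn 0.24367023978629732
```

Request:
jog_arm([
  {"gripper":0.3,"offset":[0,0,0],"rotation":[0,0,0]},
  {"gripper":0.6,"offset":[0,0,0],"rotation":[0,0,0]},
  {"gripper":0.6,"offset":[0,0,-0.01],"rotation":[0,0,0]},
  {"gripper":0.6,"offset":[0,0,-0.03],"rotation":[0,0,0]},
  {"gripper":0.6,"offset":[0,0,-0.04],"rotation":[0,0,0]},
  {"gripper":0.6,"offset":[0,0,-0.04],"rotation":[0,0,0]},
  {"gripper":0.6,"offset":[0,0,-0.03],"rotation":[0,0,0]},
  {"gripper":0.6,"offset":[-0.0338,-0.0104,0],"rotation":[0,0,0]},
  {"gripper":0.6,"offset":[-0.0338,-0.0104,0],"rotation":[0,0,0]},
  {"gripper":0.6,"offset":[-0.0338,-0.0104,0],"rotation":[0,0,0]},
  {"gripper":0.6,"offset":[-0.0338,-0.0104,0],"rotation":[0,0,0]},
  {"gripper":0.6,"offset":[-0.0338,-0.0104,0],"rotation":[0,0,0]},
  {"gripper":0.6,"offset":[0,0,0],"rotation":[0,0,0]},
])

```text
clock: 6.8
position: [0.5717, 0.0027, 0.2401]
ee_rot: [0.581, 0.814, -0.001, 0.001]
ft_force: [0.7, -0.5, -0.5]
grip_width: 0.602
grasp_force: 0.0
```

Run:
```python
from h import *
goto(.579,-.168,.24,162)
t=snap("top","t1.png");s=snap("scene","s1.png")
c=lambda i,x,y,w,h:cv2.resize(i[y:y+h,x:x+w],(400,300),interpolation=cv2.INTER_CUBIC)
cv2.imwrite('pics/crop1.png',np.vstack([np.hstack([c(t,250,185,80,60),c(t,400,175,60,45)]),np.hstack([c(s,295,240,80,60),c(s,160,195,60,45)])]))
```

```text
t 6.8 pos [0.5717 0.0027 0.2401] xyaw 108.9 tilt [ 7.0e-04 -2.5e-03 -1.0e+00] F [ 0.7 -0.5 -0.5] T [-0.01 -0.05  0.04] grip 0.602 0.0 q7 0.059526965563544657
tool offset [-0.1639 -0.0484  0.0005] tool z turn -53.10318879518445
```

View pics/crop1.png

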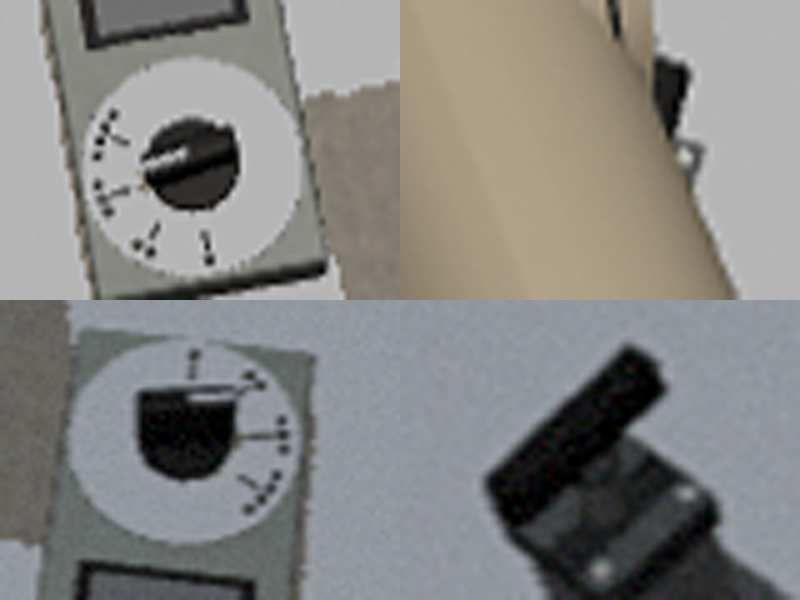

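The pointer now lies along the three-dot tick (top crop, white line at about (160,158), tick at (120,190)). The scene crop shows the handle's top edge running from px (173.0,222.8) to (194.8,201.8).

Run:
```python
from h import *
deg=np.degrees
def rep(l,n,a,b,z=.175):
    A=ray(n,a,z);B=ray(n,b,z);print(l,A[:2].round(4),B[:2].round(4),np.hypot(*(A-B)[:2]).round(4),deg(np.arctan2(*(A-B)[[1,0]])).round(1))
rep('scene top edge',"scene",(173.05,222.75),(194.8,201.75))
rep('scene end',"scene",(194.8,201.75),(199.75,207.75))
rep('top right edge',"top",(443.4,186.25),(436.4,213.75))
rep('top left edge',"top",(436,185),(429.6,212.5))
for n,f,box,z in(("top",'pics/top0.png',(424,178,28,42),34),("scene",'pics/s1.png',(165,195,50,38),40)):
    g=cv2.cvtColor(cv2.imread(f),cv2.COLOR_BGR2GRAY);x,y,w,h=box
    # silhouette edge against the table: subpixel half-level crossing
    pts=[]
    lv=(100 if n=="top" else 85)
    if n=="top":
        for r in range(189,206):
            row=g[r].astype(int)
            for cc in range(450,425,-1):
                if row[cc]<lv: pts.append((cc+1-(lv-row[cc])/(row[cc+1]-row[cc])*-1-1,r));break
    else:
        for cc in range(176,193):
            col=g[:,cc].astype(int)
            for r in range(195,235):
                if col[r]<lv: pts.append((cc,r-(lv-col[r])/(col[r-1]-col[r])));break
    p=np.array(pts,np.float32);L=cv2.fitLine(p,cv2.DIST_HUBER,0,.01,.01).ravel()
    res=(p-L[2:])@np.array([-L[1],L[0]]);print(n,'rms',res.std())
    rep(n+' fit',n,L[2:]-L[:2]*10,L[2:]+L[:2]*10)
o=[proj("top",(.579,-.168,.175)),proj("top",(.579,-.168,.12))];print(o)
```

```text
scene top edge [ 0.6163 -0.1806] [ 0.5469 -0.1579] 0.073 -18.1
scene end [ 0.5469 -0.1579] [ 0.5597 -0.1393] 0.0225 -124.7
top right edge [ 0.6091 -0.1857] [ 0.5435 -0.1654] 0.0686 -17.2
top left edge [ 0.6125 -0.1684] [ 0.5468 -0.1497] 0.0682 -15.9
top rms 1.0720628
top fit [ 0.6075 -0.1807] [ 0.5597 -0.1832] 0.0479 3.0
scene rms 0.07844346
scene fit [ 0.5993 -0.1797] [ 0.5539 -0.1635] 0.0482 -19.7
[array([436.62400813, 198.88597306]), array([431.34773618, 203.91619853])]
```

Request:
jog_arm([
  {"gripper":0.6,"offset":[-0.041,-0.012,0],"rotation":[0,0,0]},
  {"gripper":0.6,"offset":[-0.041,-0.012,0],"rotation":[0,0,0]},
  {"gripper":0.6,"offset":[-0.041,-0.012,0],"rotation":[0,0,0]},
  {"gripper":0.6,"offset":[-0.041,-0.012,0],"rotation":[0,0,0]},
  {"gripper":0.6,"offset":[0,0,0],"rotation":[0,0,-7.5]},
  {"gripper":0.6,"offset":[0,0,0],"rotation":[0,0,-7.5]},
  {"gripper":0.6,"offset":[0,0,0],"rotation":[0,0,-7.5]},
  {"gripper":0.6,"offset":[0,0,0],"rotation":[0,0,-7.5]},
  {"gripper":0.6,"offset":[0,0,0],"rotation":[0,0,-7.5]},
  {"gripper":0.6,"offset":[0,0,0],"rotation":[0,0,-7.5]},
  {"gripper":0.6,"offset":[0,0,0],"rotation":[0,0,-7.5]},
  {"gripper":0.6,"offset":[0,0,0],"rotation":[0,0,0]},
  {"gripper":0.6,"offset":[0,0,0],"rotation":[0,0,0]},
])

```text
clock: 8.2
position: [0.5804, -0.1607, 0.2398]
ee_rot: [0.159, 0.987, 0.0, 0.0]
ft_force: [0.1, -0.5, 0.0]
grip_width: 0.598
grasp_force: 0.0
```

```bash
python3 -c "
from h import *
goto(.579,-.168,.156,161.7)"
```

```text
t 8.2 pos [ 0.5804 -0.1607  0.2398] xyaw 161.7 tilt [ 7.e-04  3.e-04 -1.e+00] F [ 0.1 -0.5  0. ] T [ 0.01  0.05 -0.03] grip 0.598 0.0 q7 1.2025865731807053
tool offset [-0.0009 -0.0075  0.0838] tool z turn -0.01492534767569964
```

Request:
jog_arm([
  {"gripper":0.6,"offset":[-0.001,-0.0075,0.01],"rotation":[0,0,0]},
  {"gripper":0.6,"offset":[0,0,0.025],"rotation":[0,0,0]},
  {"gripper":0.6,"offset":[0,0,0.025],"rotation":[0,0,0]},
  {"gripper":0.6,"offset":[0,0,0.02],"rotation":[0,0,0]},
  {"gripper":0.6,"offset":[0,0,0.004],"rotation":[0,0,0]},
  {"gripper":0.4,"offset":[0,0,0],"rotation":[0,0,0]},
  {"gripper":0.25,"offset":[0,0,0],"rotation":[0,0,0]},
  {"gripper":0.1,"offset":[0,0,0],"rotation":[0,0,0]},
  {"gripper":0.1,"offset":[0,0,0],"rotation":[0,0,0]},
  {"gripper":0.1,"offset":[0,0,0],"rotation":[0,0,0]},
], newtons=25)

```text
clock: 9.2
position: [0.5796, -0.1682, 0.1566]
ee_rot: [0.158, 0.987, 0.001, 0.001]
ft_force: [-0.3, 4.9, 5.1]
grip_width: 0.185
grasp_force: 26.6
```

```bash
python3 -c "
from h import *
goto(.579,-.168,.156,161.7)"
```

```text
t 9.2 pos [ 0.5796 -0.1682  0.1566] xyaw 161.9 tilt [ 2.3e-03  7.0e-04 -1.0e+00] F [-0.3  4.9  5.1] T [ 1.26 -0.13  0.05] grip 0.185 26.584128253161907 q7 1.1775296275281637
tool offset [ 0.0006 -0.      0.0006] tool z turn 0.15117741832045795
```

Request:
jog_arm([
  {"gripper":0.1,"offset":[0,0.001,0],"rotation":[0,0,0]},
  {"gripper":0.1,"offset":[0,0,0],"rotation":[0,0,0]},
  {"gripper":0.1,"offset":[0,0,0],"rotation":[0,0,0]},
], newtons=45)

```text
clock: 9.5
position: [0.5798, -0.1681, 0.1567]
ee_rot: [0.158, 0.987, -0.0, 0.001]
ft_force: [0.2, 3.4, 5.5]
grip_width: 0.179
grasp_force: 47.2
```

```bash
python3 -c "
from h import *
goto(.579,-.168,.156,161.7)"
```

```text
t 9.5 pos [ 0.5798 -0.1681  0.1567] xyaw 161.8 tilt [ 2.1e-03 -4.0e-04 -1.0e+00] F [0.2 3.4 5.5] T [ 0.82 -0.02  0.02] grip 0.179 47.2004971280694 q7 1.1758038906477624
tool offset [ 0.0008 -0.0001  0.0007] tool z turn 0.10899962033084876
```

Request:
jog_arm([
  {"gripper":0.1,"offset":[0,0.002,0],"rotation":[0,0,0]},
  {"gripper":0.1,"offset":[0,0,-0.002],"rotation":[0,0,0]},
  {"gripper":0.1,"offset":[0,0,-0.004],"rotation":[0,0,0]},
  {"gripper":0.1,"offset":[0,0,-0.004],"rotation":[0,0,0]},
  {"gripper":0.1,"offset":[0,0,0],"rotation":[0,0,0]},
  {"gripper":0.1,"offset":[0,0,0],"rotation":[0,0,0]},
])

```text
clock: 10.1
position: [0.5796, -0.167, 0.1655]
ee_rot: [0.158, 0.987, -0.0, 0.0]
ft_force: [0.7, -2.5, -3.1]
grip_width: 0.174
grasp_force: 45.7
```

```bash
python3 -c "
from h import *
goto(.579,-.168,.2067,161.7)"
```

```text
t 10.1 pos [ 0.5796 -0.167   0.1655] xyaw 161.8 tilt [ 1.e-04 -7.e-04 -1.e+00] F [ 0.7 -2.5 -3.1] T [-0.64 -0.09  0.01] grip 0.174 45.6752641685307 q7 1.1779830523194657
tool offset [ 0.0002 -0.0012 -0.0412] tool z turn 0.07724870978572085
```

Request:
jog_arm([
  {"gripper":0.1,"offset":[0,-0.001,-0.003],"rotation":[0,0,0]},
  {"gripper":0.1,"offset":[0,0,-0.005],"rotation":[0,0,0]},
  {"gripper":0.1,"offset":[0,0,-0.005],"rotation":[0,0,0]},
  {"gripper":0.1,"offset":[0,0,-0.005],"rotation":[0,0,0]},
  {"gripper":0.1,"offset":[0,0,-0.005],"rotation":[0,0,0]},
  {"gripper":0.1,"offset":[0,0,-0.005],"rotation":[0,0,0]},
  {"gripper":0.1,"offset":[0,0,-0.005],"rotation":[0,0,0]},
  {"gripper":0.1,"offset":[0,0,-0.004],"rotation":[0,0,0]},
  {"gripper":0.1,"offset":[0,0,-0.003],"rotation":[0,0,0]},
  {"gripper":0.1,"offset":[0,0,0],"rotation":[0,0,0]},
  {"gripper":0.1,"offset":[0,0,0],"rotation":[0,0,0]},
])

```text
clock: 11.2
position: [0.5793, -0.1674, 0.2054]
ee_rot: [0.158, 0.987, -0.0, 0.0]
ft_force: [-0.0, -0.9, -3.3]
grip_width: 0.179
grasp_force: 45.6
```

Run:
```python
from h import *
goto(.579,-.168,.2067,161.7)
t=snap("top","t2.png");s=snap("scene","s2.png")
c=lambda i,x,y,w,h:cv2.resize(i[y:y+h,x:x+w],(400,300),interpolation=cv2.INTER_CUBIC)
cv2.imwrite('pics/crop2.png',np.vstack([np.hstack([c(t,250,185,80,60),c(t,400,175,60,45)]),np.hstack([c(s,295,240,80,60),c(s,170,205,60,45)])]))
for z in(.12,.1745):print(proj("scene",(.5795,-.1675,z)),proj("scene",(.5795,-.1675,z+.003)))
```

```text
t 11.2 pos [ 0.5793 -0.1674  0.2054] xyaw 161.8 tilt [ 2.e-04 -1.e-04 -1.e+00] F [-0.  -0.9 -3.3] T [-0.21 -0.15 -0.02] grip 0.179 45.60023479163647 q7 1.200409604135401
tool offset [ 0.0001 -0.0007 -0.0013] tool z turn 0.1052790905511074
[190.70837781 224.7381458 ] [190.41742632 224.04851709]
[185.20203941 211.68672955] [184.88477209 210.93472567]
```

View pics/crop2.png

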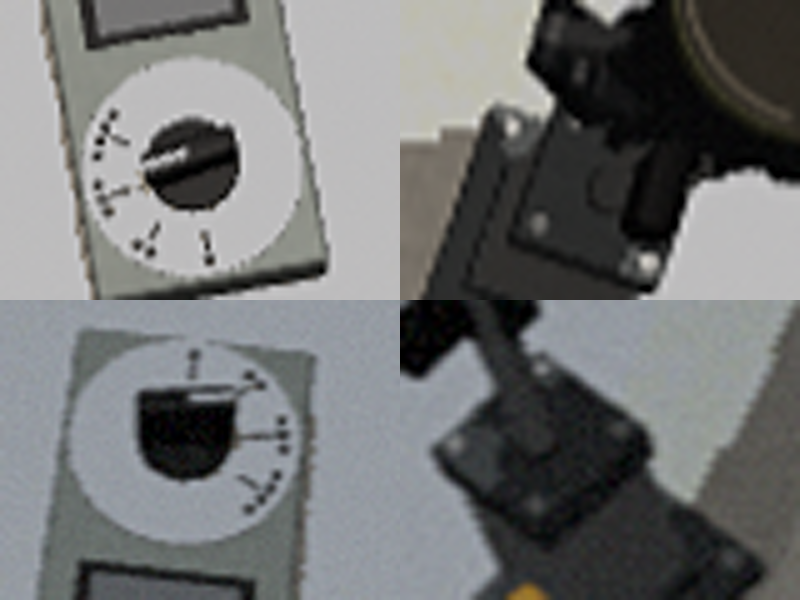

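The selector stays on three dots. In the scene crop the rod is drawn, and the mouth is near (540,435). I'll sample intensity along the rod axis for the ring.

Run:
```python
from h import *
s=np.mean([cv2.cvtColor(imaging.camera("scene"),cv2.COLOR_BGR2GRAY).astype(float) for _ in range(6)],0).astype(np.float32)
for z in np.arange(.108,.16,.002):
    u,v=proj("scene",(.5795,-.1675,z))
    print(round(z*1000),[int(cv2.getRectSubPix(s,(1,1),(float(u+d),float(v-.4*d)))[0,0]) for d in(-3,-2,-1,0,1,2,3)])
g=s[214:234,180:202];g=np.clip((g-15)*4,0,255).astype(np.uint8)
cv2.imwrite('pics/rod.png',cv2.resize(g,(660,600),interpolation=cv2.INTER_CUBIC))
```

```text
108 [22, 22, 20, 24, 22, 24, 28]
110 [19, 24, 32, 29, 26, 25, 27]
112 [23, 35, 43, 37, 33, 27, 26]
114 [29, 44, 45, 43, 38, 30, 26]
116 [33, 46, 46, 45, 40, 32, 26]
118 [35, 47, 47, 44, 41, 32, 25]
120 [37, 47, 47, 44, 41, 33, 27]
122 [38, 47, 47, 44, 41, 34, 29]
124 [39, 46, 46, 44, 40, 35, 28]
126 [40, 45, 46, 44, 40, 35, 26]
128 [42, 45, 46, 44, 39, 34, 27]
130 [43, 46, 47, 44, 39, 34, 30]
132 [42, 47, 47, 44, 40, 35, 31]
134 [42, 47, 48, 43, 41, 36, 31]
136 [42, 47, 47, 42, 41, 35, 30]
138 [43, 48, 47, 44, 41, 34, 28]
140 [43, 48, 48, 46, 41, 33, 28]
142 [43, 47, 48, 45, 41, 34, 32]
144 [41, 45, 47, 44, 41, 35, 35]
146 [41, 46, 48, 43, 41, 35, 41]
148 [41, 47, 48, 44, 40, 35, 46]
150 [43, 45, 47, 45, 39, 36, 55]
152 [52, 45, 46, 45, 39, 43, 65]
154 [64, 45, 46, 45, 40, 45, 86]
156 [68, 46, 46, 44, 40, 46, 106]
158 [74, 47, 46, 44, 39, 44, 94]
```

View pics/rod.png

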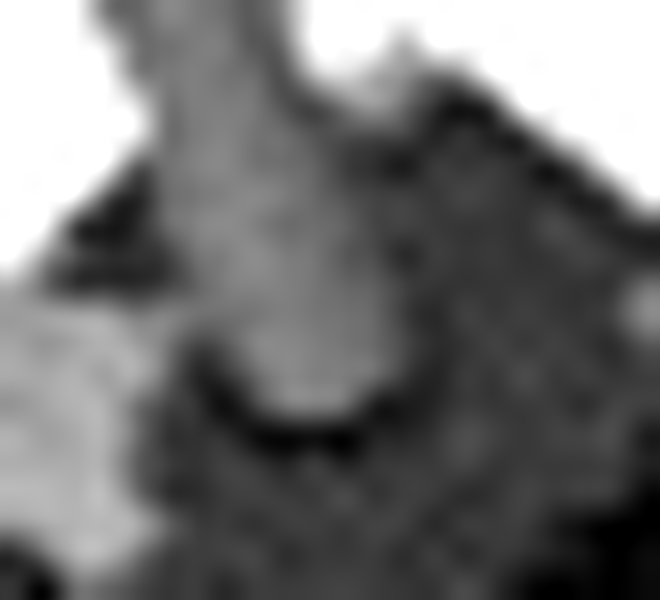

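Request:
jog_arm([
  {"gripper":0.1,"offset":[0,-0.0005,-0.0013],"rotation":[0,0,0]},
  {"gripper":0.1,"offset":[0,0,0],"rotation":[0,0,0]},
  {"gripper":0.1,"offset":[0,0,0],"rotation":[0,0,0]},
  {"gripper":0.1,"offset":[0,0,0],"rotation":[0,0,0]},
])

```text
clock: 12.0
position: [0.5792, -0.1678, 0.2067]
ee_rot: [0.158, 0.987, 0.0, 0.0]
ft_force: [-0.6, -0.3, -3.0]
grip_width: 0.181
grasp_force: 45.7
```

Run:
```python
from h import *
goto(.579,-.168,.2067,161.7)
s=np.mean([cv2.cvtColor(imaging.camera("scene"),cv2.COLOR_BGR2GRAY).astype(float) for _ in range(12)],0).astype(np.float32)
m=imaging.camera_model("scene");T=np.array(m["world_to_cam"]);c=-T[:3,:3].T@T[:3,3]
a=np.array([.5793,-.1674]);f=(c[:2]-a)/np.linalg.norm(c[:2]-a)
P=lambda r,z:proj("scene",np.r_[a+r*f,z])
print('steel/ring edge nominal',P(.008,.1225),'rod at mouth',P(.008,.12),'bore edge',P(.0086,.12),'cap front edge',P(.028,.12))
d=P(.0086,.12)-P(.008,.1225);d/=np.linalg.norm(d);b=P(.008,.12)
for k in np.arange(-4,5,.4):
    print(k.round(1),[int(cv2.getRectSubPix(s,(1,1),tuple(map(float,b+d*k+np.array([e,0]))))[0,0]) for e in(-1,-.5,0,.5,1)])
# cap outline bolts for registration
g=np.clip((s[214:236,176:202]-15)*4,0,255).astype(np.uint8)
```

```text
t 12.0 pos [ 0.5792 -0.1678  0.2067] xyaw 161.8 tilt [ 0.  0. -1.] F [-0.6 -0.3 -3. ] T [-0.1  -0.19  0.04] grip 0.181 45.668133068829775 q7 1.2019205588548652
tool offset [ 0.0001 -0.0002 -0.    ] tool z turn 0.11018129393119125
steel/ring edge nominal [191.57060184 226.55622553] rod at mouth [191.81163887 227.12798378] bore edge [191.88924704 227.3120763 ] cap front edge [194.42057536 233.31658058]
-4.0 [46, 45, 43, 41, 39]
-3.6 [45, 45, 43, 41, 40]
-3.2 [45, 45, 43, 42, 41]
-2.8 [46, 45, 45, 44, 42]
-2.4 [46, 46, 47, 45, 43]
-2.0 [46, 46, 47, 43, 39]
-1.6 [46, 46, 44, 39, 32]
-1.2 [45, 45, 40, 33, 26]
-0.8 [38, 38, 31, 24, 20]
-0.4 [31, 29, 22, 17, 15]
-0.0 [25, 21, 16, 14, 15]
0.4 [21, 19, 17, 18, 19]
0.8 [17, 18, 19, 21, 24]
1.2 [19, 21, 23, 24, 26]
1.6 [23, 25, 25, 26, 27]
2.0 [28, 28, 27, 27, 28]
2.4 [29, 29, 28, 28, 29]
2.8 [30, 30, 28, 29, 30]
3.2 [31, 30, 29, 30, 30]
3.6 [30, 30, 30, 30, 30]
4.0 [29, 30, 30, 30, 30]
4.4 [29, 30, 30, 30, 29]
4.8 [30, 29, 30, 30, 29]
```

Run:
```python
from h import *
s3=np.mean([cv2.cvtColor(imaging.camera("scene"),cv2.COLOR_BGR2GRAY).astype(float) for _ in range(6)],0).astype(np.float32)
ims=[cv2.imread(f'pics/{f}.png',0).astype(np.float32) for f in('s1','s2')]+[s3]
b=np.array([191.8,227.13]);d=np.array([.39,.92])
for k in np.arange(-6,4.1,.5):
    print(k.round(1),*[[int(cv2.getRectSubPix(s,(1,1),tuple(map(float,b+d*k+np.array([e,0]))))[0,0]) for e in(-1.5,-1,-.5,0,.5)] for s in ims])
big=[cv2.resize(np.clip((s[208:238,176:206]-10)*4,0,255).astype(np.uint8),(390,390),interpolation=cv2.INTER_NEAREST) for s in (ims[0],s3)]
cv2.imwrite('pics/cmp.png',np.hstack(big))
```

```text
-6.0 [33, 34, 36, 30, 24] [41, 43, 45, 42, 40] [48, 46, 44, 43, 42]
-5.5 [29, 32, 32, 27, 24] [43, 45, 45, 41, 39] [48, 45, 43, 43, 42]
-5.0 [33, 37, 36, 33, 33] [46, 48, 46, 42, 41] [47, 45, 44, 44, 42]
-4.5 [38, 41, 42, 42, 38] [49, 51, 48, 44, 42] [47, 46, 45, 44, 42]
-4.0 [44, 45, 44, 42, 39] [48, 49, 47, 45, 43] [47, 46, 45, 43, 42]
-3.5 [50, 47, 45, 43, 42] [47, 48, 47, 46, 45] [47, 45, 44, 43, 43]
-3.0 [49, 46, 44, 43, 42] [48, 47, 46, 46, 45] [47, 46, 45, 44, 43]
-2.5 [47, 44, 43, 43, 42] [47, 44, 45, 46, 46] [48, 47, 46, 46, 44]
-2.0 [46, 43, 44, 44, 42] [46, 44, 45, 47, 45] [47, 47, 47, 47, 42]
-1.5 [46, 45, 45, 44, 42] [46, 46, 46, 45, 43] [47, 47, 48, 45, 37]
-1.0 [46, 46, 45, 44, 42] [47, 46, 45, 42, 38] [43, 43, 44, 38, 30]
-0.5 [46, 45, 43, 43, 42] [46, 44, 40, 35, 30] [33, 33, 32, 28, 23]
0.0 [45, 42, 41, 41, 38] [41, 38, 33, 27, 22] [24, 25, 24, 21, 19]
0.5 [42, 38, 37, 35, 31] [28, 24, 22, 19, 21] [18, 21, 21, 20, 20]
1.0 [38, 34, 31, 28, 25] [17, 14, 14, 17, 24] [15, 19, 20, 21, 24]
1.5 [33, 30, 27, 25, 24] [18, 19, 22, 25, 29] [23, 23, 24, 25, 28]
2.0 [29, 26, 23, 24, 27] [22, 26, 30, 31, 31] [28, 28, 28, 29, 30]
2.5 [29, 29, 30, 33, 40] [24, 26, 28, 32, 32] [28, 29, 29, 29, 29]
3.0 [32, 36, 40, 45, 51] [23, 22, 28, 35, 34] [29, 30, 29, 29, 28]
3.5 [41, 46, 50, 54, 57] [23, 23, 30, 34, 33] [29, 29, 29, 28, 28]
4.0 [52, 55, 59, 60, 60] [23, 26, 32, 33, 33] [29, 29, 29, 29, 29]
```

View pics/cmp.png

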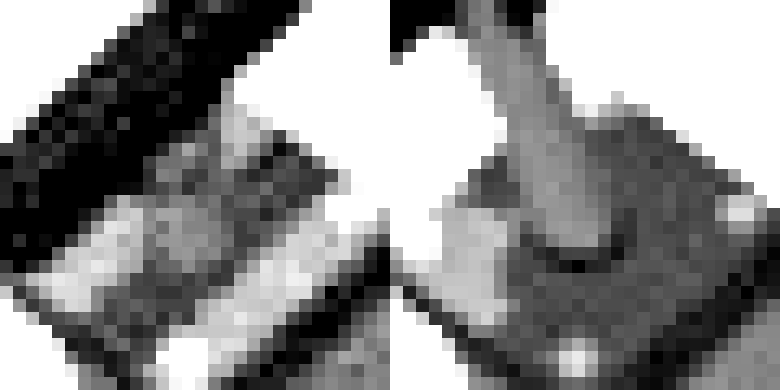

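The comparison shows the unlifted rod meeting the cap with no dark band (left). Now a dark ring sits at the mouth, around px (190,228) (right). The measured lift is 50.0 mm and side forces are under 1 N, so I'm handing in.

```bash
python3 -c "
from h import *
goto(.579,-.168,.2067,161.7)
print(workorder.hand_in())"
```

```text
t 12.9 pos [ 0.5791 -0.1679  0.2066] xyaw 161.8 tilt [ 0. -0. -1.] F [ 0.4 -0.1 -4. ] T [ 0.07 -0.22 -0.01] grip 0.177 45.627024695277214 q7 1.2019257698874208
tool offset [ 0.0001 -0.0002 -0.0001] tool z turn 0.10550784651741196
the job is handed in; nothing more can be done
None
```

I handed the job in at 12.9 s: the selector points at three dots, and the rod is held 50 mm up by the arm's reading with the dark ring at the barrel's mouth, though my camera estimate put the ring up to about 2.5 mm high, and side forces were under 1 N.

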